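Take a lapped graphite plate off the lapping bed and lay it in the membrane cell

ROBOT

A 6-joint arm with a two-finger parallel gripper is mounted at the origin on a cart in front of the work surface, level with it; the furniture and walls round the work are solid. World frame = base frame: x ahead of the robot, y to its left, z up, the work surface at z = 0. Lengths are in m, angles in rad, forces in N, time in s.
With the tool pointing down it reaches from about 0.275 to 0.875 m from the base axis. Payload 12.5 kg.
Tool frame: the origin (TCP) lies at the very end of the fingers, on their centre line; the grasp point (between the pads) lies 19 mm behind it; z points along the fingers, y is the line along which they close (so a half turn about z gives the same grasp; the last joint's range is limited). The gripper opens to 85 mm and grips with 20 to 120 N. Pads are 22 mm wide; open, the fingers measure 114 mm over their backs; the gripper's body (76 mm by 85 mm) begins 54 mm behind the grasp point. The pads swing forward as they close: fully open they stand 13 mm farther back than shut.
Start: joints at [-1.213, 0.351, 1.652, -0, 1.139, -0.085], TCP at [0.236, -0.497, 0.231] pointing down, gripper open.
Joint ranges: [-2.75, 2.75], [-0.79, 2.1], [0.01, 2.65], [-1.57, 4.71], [0.07, 3.14], [-2.87, 2.87]. Speed limits (rad/s): [2.22, 2.22, 2.79, 3.14, 3.14, 3.14].

INTERFACE

Orientations are given as a 3x3 rotation matrix whose columns are the frame's x, y, z axes.
In Python, from bench import manip gives the robot as it stands. Calls block until the motion is done:
- manip.move_ptp(position, orientation): joint-space move of the TCP to a pose.
- manip.move_l(position, attitude=None, max_speed=0.15): straight line of the TCP; attitude=None keeps the orientation; max_speed is the mean speed in m/s.
- manip.move_j(angles): joint-space move.
- manip.set_gripper(opening, effort=None): opening from 0.0 (shut) to 1.0 (fully open); effort is the grip in N (None keeps the last); returns when the fingers have stopped.
- manip.dwell(seconds).
- manip.inverse_kinematics(position, orientation): joint angles nearest the present ones, or None.
- manip.grab_frame(name): name is "scene" or "top"; returns (picture, depth): 480x640x3 uint8, red, green, blue; 480x640 float32, m along the optical axis (not along the pixel's ray), 0 where there is no reading.
- manip.get_calibration(name): a dict with "camera_matrix" (3x3 intrinsics, pixels), "k1" (the pictures are not rectified: a ray, as slopes to the right and down, at radius r is drawn at 1 + k1 r^2 times it, then the intrinsics apply), "R" (3x3) and "t" (3): a world point X has camera coordinates R X + t. Camera axes: x right, y down, z forward; pixel columns grow to the right and rows downward; lengths in m; the calibration is good to about 2 mm. A picture is of the moment at which its call begins. get_calibration takes no time and is no camera call.
A pose or a line that the arm cannot do raises manip.Unreachable and nothing moves.
- manip.sign_off(): hands the job in; it is judged then, once.
Trained networks look in the newest picture that a camera, given by its name, has taken for a name from the list of things; names that differ only in an ending like _2 or _b are one class to them, and where a whole thing is asked for, a point or a joint stands for the part that bears it (a point fixed in the world has none). Each returns a list of dicts, best first, with "confidence" (0 to 1); they miss things now and then, are a little off and sometimes report something else, mostly with a low value. They report only what shows in the picture. A call takes as long as a camera call.
- manip.look_for(camera, name): "at" ([x, y, z] in m, in world coordinates, good to about 4 mm: the middle of the surface that is visible of it).
Readings, each from a call of its own:
- manip.current_time(): time.
- manip.current_qpos(): joint angles.
- manip.current_joint_vel(): joint speeds.
- manip.current_joint_torque(): joint torques, N m.
- manip.current_ee_pos(): TCP position.
- manip.current_tcp_rot(): TCP orientation.
- manip.current_force(): force on the tool from outside, world axes, zero at the start.
- manip.current_ft_torque(): the same for the moment, N m.
- manip.current_grip_width(): opening from 0.0 (shut) to 1.0 (fully open).
- manip.current_grip_force(): force on a finger pad.
Only numpy, scipy, OpenCV 4.12 (cv2) and the standard library are available. Lean on these libraries where they do the work, as an engineer would, in place of code of your own. Each camera call takes 0.05 s, during which the arm holds its last target. There are 200 camera calls.

TASK

The black graphite plate has been lapped and lies flush between the rails of the granite lapping bed, where its sides cannot be got at: slide it along the rails until one end sticks well out over the end of the bed (do not let it tip off), take it by that end and lay it level across the two rubber-topped posts of the set-down stand, and let go. Then take it again by its middle and lower it straight down between the white corner guides of the open membrane cell, keeping hold until it lies flat on the orange gasket, and let go. Graphite is brittle, so it must never land on the bench top, and the other things on the bench stay where they are.

Things in the scene. Friction and masses are not known exactly. Their poses are not given: they have to be found in the camera images.
- plate: Flat black graphite flow plate with a fine grey meander groove on its upper face; a plain block 58 (x) x 130 (y) x 8 (z) mm, about 0.14 kg, loose, the same after a half turn about z. Origin: centre of its underside; its y axis runs along its length. Its ends may be pushed and its long edges gripped (58 mm apart).
- bed: Lapping bed, fixed: grey granite block 92 (x) x 210 (y) x 40 (z) mm with a steel rail 15 mm wide along each side. The rails stand 8 mm above the granite, flush with the plate's upper face, 61 mm apart: the plate lies between them with 1.5 mm to spare each side and can only slide along the bed's y. Origin: centre of the underside, on the bench top. +y points to the robot's left, roughly.
- bed_end (a point): Middle of the granite's upper edge at the bed's open +y end (bed frame 0, 105, 40 mm; axes as the bed's): beyond it the end falls straight to the bench, which is free there. The -y end is open too, but it faces the stirrer. At the start the plate lies wholly on the bed, with 38 mm or more of bare granite at its -y end for shut fingers to go down. The plate tips off once its middle passes an end.
- stand: Set-down stand, fixed: steel foot 80 (x) x 140 (y) x 6 (z) mm, two posts at y = +44 and -44 mm, 44 mm wide along x, 16 mm thick along y, flat black rubber tops at z = +40 mm. The plate goes on with its length along y, its middle over the origin; it is wider than the posts, so fingers have room beside it all along, down to the foot. Origin: centre of the underside, on the bench top.
- cell: Open lower half of a membrane cell, fixed: aluminium base 100 (x) x 186 (y) x 10 (z) mm, a grey block 48 x 124 mm on it, on top an orange gasket, the seat, at z = +30 mm. The plate belongs over the origin, its length along y (either way round), underside at z = 30 mm. Fingers have room beside the seat, over y = -28 to +28 mm, down to the base. Origin: centre of the underside, on the bench top.
- cell_guides (a point): Point over the cell's middle, level with the tops of its four white corner guides (cell frame 0, 0, 56 mm; axes as the cell's). The guides' inner faces are at x = +31 and -31 mm and y = +67 and -67 mm (2 mm clear of the plate on each side), upright to z = 46 mm, then lips flared outward by 30 degrees to z = 56 mm. The guides leave the long sides open from y = -28 to +28 mm.
- beaker_600: Bystander: glass beaker, 95 mm wide, 125 mm tall, behind the bed. Origin: centre of the underside.
- petri: Bystander: shut petri dish, 60 mm across, 13 mm high, on the bench off the -y end of the bed. Origin: centre of the underside.
- timer: Bystander: white timer, 66 x 62 x 18 mm, near the front edge of the bench. Origin: centre of the underside.
- eraser: Bystander: white eraser in a blue sleeve, 46 x 21 x 13 mm, near the front edge of the bench. Origin: centre of the underside.
- marker_pen: Bystander: red and white marker pen, 135 mm long, 16 mm thick, near the front edge of the bench. Origin: middle of its length, at its underside.
- screwdriver: Bystander: small screwdriver with a yellow handle, 188 mm long, 21 mm thick, near the front edge of the bench. Origin: middle of its length, at its underside.

How it is judged:
On the way, in this order (a step that is already met when the one before it is completed fails the run):
1. the plate has been slid along the bed until one end overhangs the end of the bed by more than 20 mm, still lying flat on the granite ((y of plate in the frame of bed above 0.06 m or y of plate in the frame of bed below -0.06 m) and z of plate in the frame of bed between 0.036 and 0.044 m and x of plate in the frame of bed between -0.006 and 0.006 m and angle between plate's own z axis and vertical below 0.06 rad), for 0.2 s.
2. the plate is held by the fingers near its end (more than 20 mm from its middle), clear of the bed (z of plate in the frame of bed above 0.055 m and contact force between the fingers and plate above 0.5 N and horizontal distance between the grasp point and plate above 0.02 m), for 0.1 s.
3. the plate lies level across both posts of the stand, let go and at rest (z of plate in the frame of stand between 0.036 and 0.044 m and horizontal distance between plate and stand below 0.03 m and angle between the y axis of plate and the y axis of stand, either way round below 0.35 rad and angle between plate's own z axis and vertical below 0.05 rad and contact force between the fingers and plate below 0.1 N and linear speed of plate below 0.02 m/s), for 0.3 s.
4. the plate, held within 20 mm of its middle, has been lowered between the guides to the gasket (within 4 mm) before it is let go (contact force between the fingers and plate above 0.5 N and horizontal distance between the grasp point and plate below 0.02 m and horizontal distance between plate and cell below 0.008 m and z of plate in the frame of cell below 0.034 m), for 0.05 s.
At the end, for the whole second after the job is handed in: The plate lies flat on the cell's gasket between the four guides: its centre within 5 mm of the cell's centre along each axis, its underside within 3 mm of the seat height, its length along the cell's within 0.06 rad, level within 0.04 rad, at rest and let go (x of plate in the frame of cell between -0.005 and 0.005 m and y of plate in the frame of cell between -0.005 and 0.005 m and z of plate in the frame of cell between 0.027 and 0.033 m and angle between the y axis of plate and the y axis of cell, either way round below 0.06 rad and angle between plate's own z axis and vertical below 0.04 rad and contact force between the fingers and plate below 0.1 N and linear speed of plate below 0.02 m/s); the robot touches nothing.
It fails at once if the graphite plate drops to the bench top (height (world z) of plate below 0.018 m).
It fails at once if one of the loose bystanders on the bench (beaker, petri dish, timer, eraser, marker pen, screwdriver) is knocked over or shifted by more than 30 mm (distance of any of beaker_600, eraser, screwdriver, petri, timer, marker_pen from where it was at the start of the episode above 0.03 m).
It also fails if it takes over 72 s, if anything falls off the work surface, if the arm or the gripper's body presses on something with over 40 N, if the wrist force passes 120 N, or if a joint passes its speed limit or range.

## Working session

There is one attempt and no reset: what is moved stays moved. The work goes in short steps, each a Python script; the robot and the scene stay as the last script left them, time stands still between calls to the robot, and variables do not carry over. Pictures are saved under pics/ and viewed, at most 10 in all, crops included, and the job is handed in when it is done.

```bash
mkdir -p pics; ls; python3 - <<'E'
from bench import manip
import cv2,numpy as np
ims=[]
for c in("scene","top"):
    p,d=manip.grab_frame(c); np.savez(f'pics/{c}0.npz',p=p,d=d)
    cv2.imwrite(f'pics/{c}0.png',p[:,:,::-1])
    k=manip.get_calibration(c); print(c,k['k1'],np.array(k['camera_matrix']).tolist(),(-np.array(k['R']).T@k['t']).round(3), np.array(k['R']).round(3).tolist())
    for n in("plate","bed","bed_end","stand","cell","cell_guides","petri","beaker_600"):
        print(c,n,[(np.round(r['at'],4).tolist(),round(r['confidence'],2)) for r in manip.look_for(c,n)[:2]])
print(manip.current_time())
E
```

```text
pics
scene -0.04805731984090374 [[512.7328409150957, 0.0, 325.5930146876308], [0.0, 512.7328409150957, 235.9124575583615], [0.0, 0.0, 1.0]] [-0.073 -0.688  0.605] [[0.515, -0.857, -0.02], [-0.504, -0.284, -0.816], [0.693, 0.431, -0.578]]
scene plate [([0.5838, -0.1616, 0.0501], 0.54)]
scene bed [([0.5839, -0.1342, 0.0433], 0.83)]
scene bed_end [([0.5853, -0.1368, 0.0428], 0.51)]
scene stand [([0.4463, -0.139, 0.0094], 0.95)]
scene cell [([0.4492, -0.3776, 0.0236], 0.78)]
scene cell_guides [([0.4438, -0.3762, 0.0271], 0.72)]
scene petri [([0.5763, -0.4599, 0.0128], 0.61)]
scene beaker_600 [([0.447, -0.3768, 0.0244], 0.2)]
top -0.039948432457795016 [[499.55532019404694, 0.0, 325.49194912392767], [0.0, 499.55532019404694, 230.51527497552104], [0.0, 0.0, 1.0]] [ 0.455 -0.26   0.9  ] [[0.012, -1.0, 0.015], [-0.993, -0.014, -0.117], [0.118, -0.014, -0.993]]
top plate [([0.6011, -0.2158, 0.049], 0.91)]
top bed [([0.5983, -0.2653, 0.0495], 0.66)]
top bed_end [([0.5979, -0.262, 0.0432], 0.8)]
top stand [([0.463, -0.1559, 0.006], 0.63)]
top cell [([0.4749, -0.3666, 0.0261], 0.71)]
top cell_guides [([0.4758, -0.3673, 0.0269], 0.94)]
top petri [([0.5749, -0.4524, 0.0128], 0.83)]
top beaker_600 [([0.8052, -0.1344, 0.0628], 0.81), ([0.5985, -0.2133, 0.0489], 0.15)]
0.9
```

View pics/top0.png

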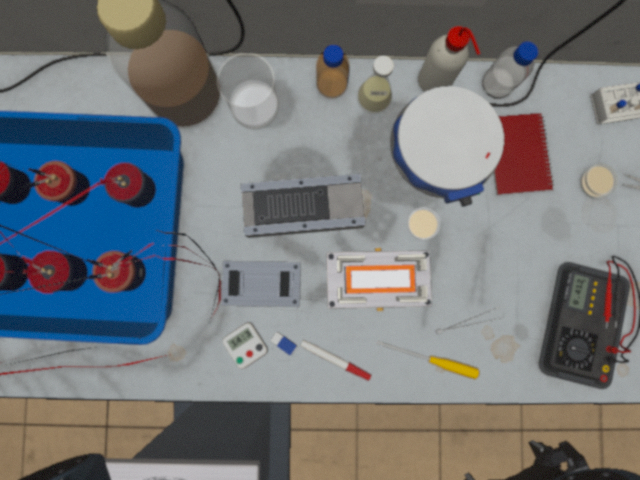

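View pics/scene0.png

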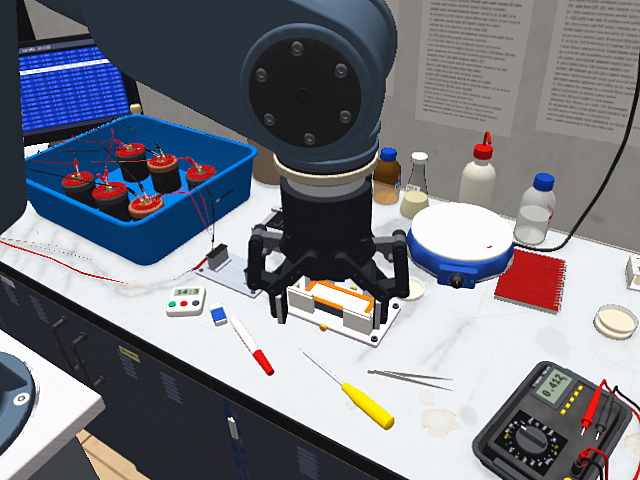

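The top picture shows the bed at px (243–367, 178–236), with the plate at cols 255–328. The stand is at (223–300, 262–305) and the cell at (328–432, 250–308). The stirrer is just off the bed's −y end. Next I'll rectify each object at its own height and fit its rectangle.

```bash
cat > h.py <<'E'
from bench import manip
import numpy as np,cv2
def project(cam,X):
    k=manip.get_calibration(cam);K=np.array(k['camera_matrix']);X=np.asarray(X,float)
    c=X@np.array(k['R']).T+np.array(k['t']); s=c[...,:2]/c[...,2:]
    s=s*(1+k['k1']*(s**2).sum(-1,keepdims=True))
    return s*[K[0,0],K[1,1]]+[K[0,2],K[1,2]]
def ortho(cam,im,cx,cy,z,hw=.13,hh=.08,res=.0005):
    # right = -y, up = +x
    ys=cy+hw-np.arange(int(2*hw/res))*res; xs=cx+hh-np.arange(int(2*hh/res))*res
    Y,X=np.meshgrid(ys,xs); uv=project(cam,np.stack([X,Y,np.full_like(X,z)],-1)).astype(np.float32)
    return cv2.remap(im,uv[...,0],uv[...,1],cv2.INTER_LINEAR)
def cloud(cam,d):
    k=manip.get_calibration(cam);K=np.array(k['camera_matrix'])
    v,u=np.mgrid[:480,:640]; q=np.stack([u,v],-1).reshape(-1,1,2).astype(np.float32)
    s=cv2.undistortPoints(q,K,np.array([k['k1'],0,0,0,0.]))
    # model is radial distortion of slopes: same as OpenCV k1
    s=s.reshape(480,640,2); P=np.dstack([s*d[...,None],d])
    return (P-np.array(k['t']))@np.array(k['R'])
def rect(P):
    (c,(w,h),a)=cv2.minAreaRect(P[:,:2].astype(np.float32)*1000)
    b=cv2.boxPoints((c,(w,h),a))/1000
    e=b[1]-b[0] if np.linalg.norm(b[1]-b[0])>np.linalg.norm(b[2]-b[1]) else b[2]-b[1]
    if e[1]<0:e=-e
    return np.round(np.array(c)/1000,4),sorted((round(w,1),round(h,1))),round(float(np.arctan2(-e[0],e[1])),4)  # yaw of y axis
E
python3 - <<'E'
from h import *
f=np.load('pics/top0.npz');P=cloud('top',f['d']);im=f['p'];ok=f['d']>0
def sel(x0,x1,y0,y1,z0,z1):
    return ok&(P[...,0]>x0)&(P[...,0]<x1)&(P[...,1]>y0)&(P[...,1]<y1)&(P[...,2]>z0)&(P[...,2]<z1)
big=lambda m:cv2.connectedComponentsWithStats(m.astype(np.uint8))
def largest(m):
    n,l,s,_=big(m);return l==1+np.argmax(s[1:,4])
b=largest(sel(.5,.7,-.4,-.08,.034,.06)); print('bed',rect(P[b]),np.median(P[b][:,2]))
g=im.max(2)<95
pl=largest(b&g); print('plate',rect(P[pl]),np.median(P[pl][:,2]))
st=sel(.38,.53,-.26,-.05,.03,.05); print('posts',rect(P[st]),np.median(P[st][:,2]))
sf=largest(sel(.38,.53,-.26,-.05,.003,.05)); print('foot',rect(P[sf]))
cl=largest(sel(.38,.55,-.5,-.26,.006,.06)); print('cellbase',rect(P[cl]))
hsv=cv2.cvtColor(im,cv2.COLOR_RGB2HSV)
o=sel(.38,.55,-.5,-.26,.02,.04)&(hsv[...,0]<20)&(hsv[...,1]>140); o=largest(o); print('gasket',rect(P[o]),np.median(P[o][:,2]))
cg=sel(.38,.55,-.5,-.26,.045,.065); print('guides',rect(P[cg]),np.median(P[cg][:,2]))
A=ortho('top',im,.6,-.24,.048);B=ortho('top',im,.465,-.16,.04);C=ortho('top',im,.475,-.367,.03)
cv2.imwrite('pics/o0.png',np.vstack([np.hstack([A,B])[:, :],np.hstack([C,C*0])])[:,:,::-1][:,:1040:1])
m=np.vstack([np.hstack([A,B]),np.hstack([C,ortho('top',im,.475,-.367,.056)])])
cv2.imwrite('pics/o1.png',cv2.resize(m,(800,492))[:,:,::-1])
E
```

```text
bed (array([ 0.602 , -0.2309]), [93.0, 210.2], 0.0997) 0.04571741353631376
plate (array([ 0.6009, -0.2102]), [60.3, 131.5], 0.099) 0.04649032313980658
posts (array([ 0.4681, -0.137 ]), [59.6, 150.1], -0.1764) 0.038457223608204805
foot (array([ 0.468 , -0.1499]), [94.8, 158.1], 0.0601)
cellbase (array([ 0.4749, -0.3685]), [110.1, 185.8], 0.0115)
gasket (array([ 0.4749, -0.3678]), [45.8, 119.3], 0.0311) 0.028314707700959493
guides (array([ 0.4749, -0.3683]), [81.1, 152.6], 0.0297) 0.05152344478725663
```

View pics/o1.png

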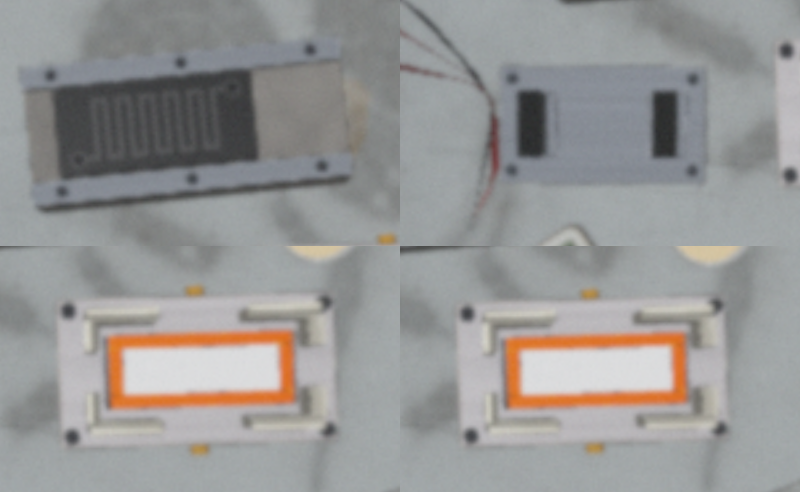

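The panels show the bed and cell as expected. The stand's rubber posts are at panel px (518–545, 90–157) and (652–678, 90–157), and loose wires lie near its +y end. Next I'll refine the stand pose and check the heights of nearby obstacles.

```bash
python3 - <<'E'
from h import *
f=np.load('pics/top0.npz');P=cloud('top',f['d']);im=f['p']
def blobs(cx,cy,z,mask,amin,hw=.13,hh=.08):
    A=ortho('top',im,cx,cy,z,hw,hh); n,l,s,c=cv2.connectedComponentsWithStats(mask(A).astype(np.uint8))
    for i in range(1,n):
        if s[i,4]>amin:
            v,u=np.nonzero(l==i); print(z,s[i,4],rect(np.c_[cx+hh-v*.0005,cy+hw-u*.0005]),'mean',(cx+hh-v.mean()*.0005).round(4),(cy+hw-u.mean()*.0005).round(4))
print('posts');blobs(.465,-.16,.04,lambda A:A.max(2)<80,1000,.10,.045)
print('plate');blobs(.6,-.22,.048,lambda A:A.max(2)<95,5000,.12,.07)
print('gasket');blobs(.475,-.367,.03,lambda A:(A[...,0]>190)&(A[...,2]<130),2000)
def mx(n,x0,x1,y0,y1):
    m=(P[...,0]>x0)&(P[...,0]<x1)&(P[...,1]>y0)&(P[...,1]<y1)&(f['d']>0); print(n,P[m][:,2].max().round(3),np.percentile(P[m][:,2],90).round(3))
mx('stirrer',.63,.78,-.58,-.42);mx('wires',.4,.6,-.10,-.05);mx('petri',.55,.6,-.5,-.42);mx('gap',.62,.66,-.42,-.36)
print(manip.current_tcp_rot().round(3).tolist())
for y in(.0995,0,.03):
  for s in(1,-1):
    Y=np.array([np.cos(y),np.sin(y),0])*s;Z=np.array([0,0,-1.]);R=np.c_[np.cross(Y,Z),Y,Z]
    for p in([.609,-.299,.1],[.59,-.11,.1],[.465,-.12,.1],[.475,-.367,.1]): 
        q=manip.inverse_kinematics(p,R);print(y,s,p,None if q is None else np.round(q,2))
E
```

```text
posts
0.04 2644 (array([ 0.4645, -0.1155]), [16.0, 41.0], -1.5708) mean 0.4646 -0.1154
0.04 2277 (array([ 0.4642, -0.202 ]), [14.0, 40.5], -1.5708) mean 0.4642 -0.202
plate
0.048 30505 (array([ 0.5995, -0.2107]), [60.0, 130.2], 0.0952) mean 0.5995 -0.2109
gasket
0.03 9857 (array([ 0.4748, -0.3678]), [48.2, 119.0], 0.0316) mean 0.475 -0.3679
stirrer 0.065 0.061
wires 0.083 0.005
petri 0.015 0.012
gap 0.039 0.001
[[0.904, 0.428, 0.0], [0.428, -0.904, 0.0], [0.0, -0.0, -1.0]]
0.0995 1 [0.609, -0.299, 0.1] [-0.52  0.72  1.39 -0.    1.03 -0.62]
0.0995 1 [0.59, -0.11, 0.1] [-0.26  0.6   1.62 -0.    0.92 -0.36]
0.0995 1 [0.465, -0.12, 0.1] [-0.35  0.42  1.94 -0.    0.78 -0.45]
0.0995 1 [0.475, -0.367, 0.1] [-0.74  0.6   1.62 -0.    0.92 -0.83]
0.0995 -1 [0.609, -0.299, 0.1] [-0.52  0.72  1.39 -0.    1.03  2.52]
0.0995 -1 [0.59, -0.11, 0.1] [-0.26  0.6   1.62 -0.    0.92  2.78]
0.0995 -1 [0.465, -0.12, 0.1] [-0.35  0.42  1.94 -0.    0.78  2.69]
0.0995 -1 [0.475, -0.367, 0.1] [-0.74  0.6   1.62 -0.    0.92  2.31]
0 1 [0.609, -0.299, 0.1] [-0.52  0.72  1.39 -0.    1.03 -0.52]
0 1 [0.59, -0.11,
[... 214 characters left out ...]
-0.    1.03  2.62]
0 -1 [0.59, -0.11, 0.1] None
0 -1 [0.465, -0.12, 0.1] [-0.35  0.42  1.94 -0.    0.78  2.79]
0 -1 [0.475, -0.367, 0.1] [-0.74  0.6   1.62 -0.    0.92  2.41]
0.03 1 [0.609, -0.299, 0.1] [-0.52  0.72  1.39 -0.    1.03 -0.55]
0.03 1 [0.59, -0.11, 0.1] [-0.26  0.6   1.62 -0.    0.92 -0.29]
0.03 1 [0.465, -0.12, 0.1] [-0.35  0.42  1.94 -0.    0.78 -0.38]
0.03 1 [0.475, -0.367, 0.1] [-0.74  0.6   1.62 -0.    0.92 -0.77]
0.03 -1 [0.609, -0.299, 0.1] [-0.52  0.72  1.39 -0.    1.03  2.59]
0.03 -1 [0.59, -0.11, 0.1] [-0.26  0.6   1.62 -0.    0.92  2.85]
0.03 -1 [0.465, -0.12, 0.1] [-0.35  0.42  1.94 -0.    0.78  2.76]
0.03 -1 [0.475, -0.367, 0.1] [-0.74  0.6   1.62 -0.    0.92  2.38]
```

```bash
cat >> h.py <<'E'
BED=(np.array([.6015,-.231]),.0975); STAND=(np.array([.4644,-.1587]),0.0); CELL=(np.array([.4749,-.3680]),.031)
def at(fr,x,y): c,s=np.cos(fr[1]),np.sin(fr[1]); return fr[0]+[c*x-s*y,s*x+c*y]
def down(y):
    Y=np.array([np.cos(y),np.sin(y),0]);Z=np.array([0,0,-1.]);return np.c_[np.cross(Y,Z),Y,Z]
def p3(xy,z): return [float(xy[0]),float(xy[1]),float(z)]
def plate(name=None,z=.048,cx=.59,cy=-.2,hw=.16,hh=.10):
    im,_=manip.grab_frame('top')
    A=ortho('top',im,cx,cy,z,hw,hh); 
    if name: cv2.imwrite(name,A[:,:,::-1])
    return A
E
python3 - <<'E'
from h import *
R=down(BED[1])
manip.set_gripper(0.0)
manip.move_ptp(p3(at(BED,0,-.070),.16),R)
manip.move_l(p3(at(BED,0,-.070),.065),max_speed=.15)
manip.move_l(p3(at(BED,0,-.070),.0435),max_speed=.05)
print(manip.current_force(),manip.current_ee_pos())
manip.move_l(p3(at(BED,0,-.004),.0435),max_speed=.04)
print(manip.current_force(),manip.current_ee_pos(),manip.current_time())
manip.move_l(p3(at(BED,0,-.020),.0435),max_speed=.1)
manip.move_l(p3(at(BED,0,-.020),.15),max_speed=.2)
A=plate('pics/a1.png')
p,_=manip.grab_frame('scene');cv2.imwrite('pics/s1.png',p[:,:,::-1])
print(manip.current_time())
E
```

```text
[-0.00662773  0.44966763 -0.27996578] [ 0.60831521 -0.30065471  0.0433538 ]
[ 0.18284377 -0.19820718  0.04379189] [ 0.60182309 -0.23502268  0.04344398] 6.4083
7.5
```

View pics/a1.png

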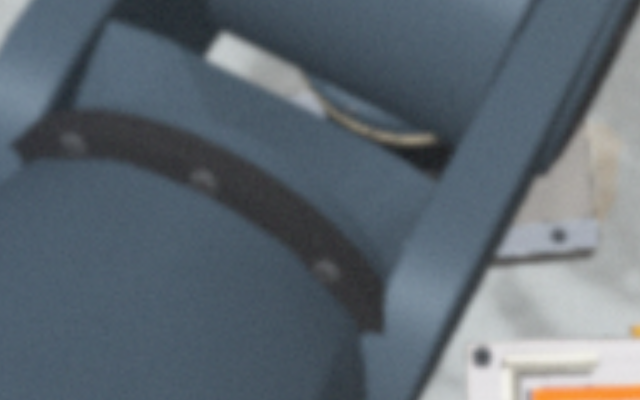

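The arm hides the plate in this view, so I'll swing it aside and look again.

```bash
python3 - <<'E'
from h import *
q=np.array(manip.current_qpos());q[0]=-1.2;manip.move_j(q)
A=plate('pics/a2.png');print(manip.current_time())
m=(A.max(2)<95).astype(np.uint8);n,l,s,c=cv2.connectedComponentsWithStats(m);
for i in range(1,n):
    if s[i,4]>5000:
        v,u=np.nonzero(l==i);r=rect(np.c_[.69-v*.0005,-.04-u*.0005]);d=np.array(r[0])-BED[0];print(s[i,4],r,'bedy',d@[-np.sin(.0975),np.cos(.0975)])
E
```

```text
9.2667
29784 (array([ 0.5946, -0.1602]), [59.6, 128.6], 0.0973) bedy 0.07113542987170114
```

View pics/a2.png

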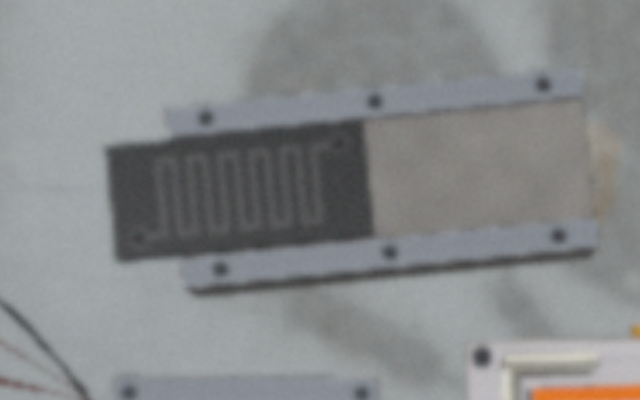

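Plate is at px (108–372, 122–260), overhanging about 31 mm (bed y ≈ 0.071), and nothing else has moved. I'll push another 10 mm for grip room, then take it by the end and lift.

```bash
python3 - <<'E'
from h import *
R=down(BED[1])
manip.move_ptp(p3(at(BED,0,-.020),.12),R)
manip.move_l(p3(at(BED,0,-.020),.0435),max_speed=.12)
manip.move_l(p3(at(BED,0,.006),.0435),max_speed=.04)
manip.move_l(p3(at(BED,0,-.006),.0435),max_speed=.1)
manip.move_l(p3(at(BED,0,-.006),.12),max_speed=.2)
manip.set_gripper(1.0)
manip.move_l(p3(at(BED,0,.122),.12),max_speed=.2)
manip.move_l(p3(at(BED,0,.122),.020),max_speed=.08)
print(manip.current_force(),manip.current_time())
manip.set_gripper(0.0,80)
print(manip.current_grip_width(),manip.current_grip_force(),manip.current_force(),manip.current_ee_pos())
manip.move_l(p3(at(BED,0,.122),.075),max_speed=.05)
print(manip.current_grip_width(),manip.current_grip_force(),manip.current_force(),manip.current_ft_torque())
p,d=manip.grab_frame('scene');cv2.imwrite('pics/s2.png',p[:,:,::-1]);np.savez('pics/s2.npz',p=p,d=d)
print(manip.current_time())
E
```

```text
[ 0.33260449 -0.45597975  0.26298624] 16.3417
0.6581735466888635 83.28189253807068 [-2.77414124  1.18885984  5.77696908] [ 0.58984403 -0.10965234  0.02068288]
0.6595984227165426 84.89420413970947 [-0.7414163  -0.38142653 -1.50281765] [ 0.0750558  -0.00530646  0.03819529]
18.025
```

View pics/s2.png

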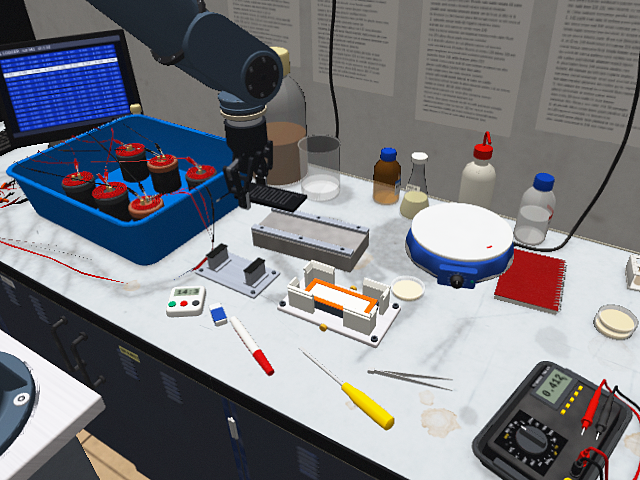

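The plate is held by its end, roughly level, and clear of the bed (px 240–310, 183–212). I'll measure its tilt from depth, then set it on the stand.

```bash
python3 - <<'E'
from h import *
f=np.load('pics/s2.npz');P=cloud('scene',f['d']);im=f['p']
m=(f['d']>0)&(im.max(2)<95)&(P[...,2]>.075)&(P[...,2]<.13)&(abs(P[...,0]-.6)<.06)&(P[...,1]<-.128)&(P[...,1]>-.24)
Q=P[m];print(len(Q),rect(Q))
for _ in range(4):
    A=np.c_[Q[:,:2]-Q[:,:2].mean(0),np.ones(len(Q))];s=np.linalg.lstsq(A,Q[:,2],rcond=None)[0];r=abs(A@s-Q[:,2]);print(s,len(Q),r.std());Q=Q[r<.004]
print(Q.min(0),Q.max(0))
E
```

```text
857 (array([ 0.5908, -0.1709]), [66.7, 92.3], 0.0999)
[0.03616174 0.02219003 0.10322968] 857 0.0016323047219240462
[0.02565378 0.01512833 0.10360245] 801 0.0009656913621166739
[0.02020848 0.01347039 0.10370632] 784 0.0008695482579646259
[0.01804951 0.01222443 0.10373793] 779 0.000840729500914954
[ 0.5623249  -0.21791077  0.09898966] [ 0.62725991 -0.12806014  0.10712817]
```

```bash
python3 - <<'E'
from h import *
R=down(STAND[1]);g=at(STAND,0,.037)
manip.move_l(p3(g,.075),R,max_speed=.1)
manip.move_l(p3(g,.030),max_speed=.08)
z=.030
while z>.0175 and manip.current_force()[2]<0.6:
    z-=.001; manip.move_l(p3(g,z),max_speed=.03)
print(z,manip.current_force(),manip.current_time())
manip.set_gripper(1.0)
manip.move_l(p3(g,.12),max_speed=.15)
q=np.array(manip.current_qpos());q[0]=-1.2;manip.move_j(q)
A=plate('pics/a3.png',.048,.465,-.16,.13,.08);print(manip.current_time())
m=(A.max(2)<95).astype(np.uint8);n,l,s,c=cv2.connectedComponentsWithStats(m)
for i in range(1,n):
    if s[i,4]>5000:
        v,u=np.nonzero(l==i);print(s[i,4],rect(np.c_[.545-v*.0005,-.03-u*.0005]))
E
```

```text
0.01999999999999999 [-4.72661072  0.85841974 13.79686723] 22.65
25.3917
28981 (array([ 0.464 , -0.1608]), [62.5, 130.5], -0.0043)
```

View pics/a3.png

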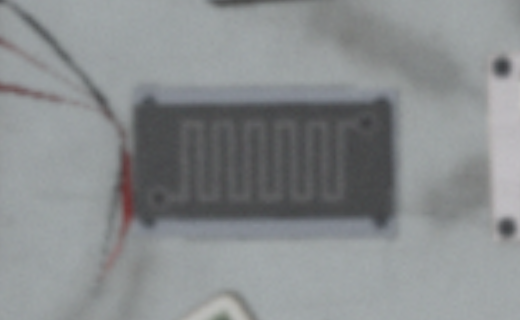

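The plate lies square on the stand (px u 135–395, v 103–218). I'll measure its edges and the gasket's precisely by row and column profiles, in the same picture.

```bash
cat > edge.py <<'E'
from h import *
def meas(A,m,cx,cy,hw,hh,vr,ur):
    # A-mask m; long ends from rows within vr, sides from columns within ur; returns centre, sizes, yaw
    fit=lambda L:np.polyfit(*np.array(L,float).T,1)
    L=[];W=[]
    for v in range(*vr):
        u=np.nonzero(m[v])[0]
        if len(u): L.append((v,u.min(),u.max()))
    for u in range(*ur):
        v=np.nonzero(m[:,u])[0]
        if len(v): W.append((u,v.min(),v.max()))
    L=np.array(L);W=np.array(W)
    uc=np.median(L[:,1:].mean(1));vc=W[:,1:].mean(1);s=np.polyfit(W[:,0],vc,1)
    return cx+hh-np.polyval(s,uc)*.0005,cy+hw-uc*.0005,np.median(L[:,2]-L[:,1])*.5,np.median(W[:,2]-W[:,1])*.5,s[0]
E
python3 - <<'E'
from edge import *
im,_=manip.grab_frame('top')
g=ortho('top',im,.465,-.16,.048,.1,.05);m=g.max(2)<100
n,l,s,c=cv2.connectedComponentsWithStats(m.astype(np.uint8));m=l==1+np.argmax(s[1:,4])
print('plate',meas(g,m,.465,-.16,.1,.05,(85,120),(110,290)))
g=ortho('top',im,.475,-.368,.03,.1,.05);m=(g[...,0].astype(int)-g[...,2]>60)&(g[...,0]>150)
n,l,s,c=cv2.connectedComponentsWithStats(m.astype(np.uint8));m=l==1+np.argmax(s[1:,4])
print('gasket',meas(g,m,.475,-.368,.1,.05,(80,120),(110,290)))
E
```

```text
plate (np.float64(0.4645851013920183), np.float64(-0.1585), np.float64(135.0), np.float64(56.5), np.float64(-0.005252219718715867))
gasket (np.float64(0.4748831992414032), np.float64(-0.36750000000000005), np.float64(120.0), np.float64(48.0), np.float64(-0.028314145498318014))
```

```bash
python3 - <<'E'
from h import *
g=np.array([.4645,-.1615]);C=np.array([.4749,-.3677])
manip.move_ptp(p3(g,.12),down(0.0))
manip.move_l(p3(g,.022),max_speed=.1)
manip.set_gripper(0.0,60)
print(manip.current_grip_width(),manip.current_grip_force(),manip.current_time())
manip.move_l(p3(g,.085),max_speed=.08)
manip.move_l(p3(C,.085),down(.030),max_speed=.12)
manip.move_l(p3(C,.052),max_speed=.06)
print(manip.current_force(),manip.current_ft_torque(),manip.current_ee_pos())
p,d=manip.grab_frame('scene');np.savez('pics/s4.npz',p=p,d=d)
cv2.imwrite('pics/s4.png',cv2.resize(p[200:400,220:460],(720,600),interpolation=cv2.INTER_CUBIC)[:,:,::-1])
p,d=manip.grab_frame('top');cv2.imwrite('pics/t4.png',p[:,:,::-1])
print(manip.current_time())
E
```

```text
0.6623814158839052 62.372392416000366 28.3417
[ 0.18679232  1.04633513 -1.8136811 ] [-0.0162443   0.0208389   0.01461973] [ 0.47499023 -0.36778272  0.05202818]
31.95
```

View pics/s4.png

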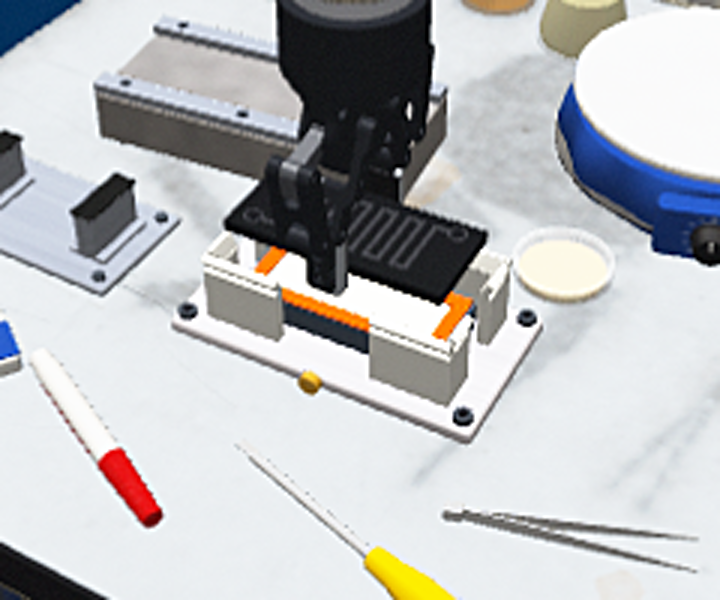

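The plate is level above the guides, middle-gripped. As a check I'll overlay the predicted outlines for the plate top (green) and the guide lip rim (red).

```bash
python3 - <<'E'
from h import *
f=np.load('pics/s4.npz');im=f['p'][:,:,::-1].copy();F=(np.array([.4749,-.3677]),.03)
k=5;u0,v0=280,250;big=cv2.resize(im[v0:v0+90,u0:u0+120],None,fx=6,fy=6,interpolation=cv2.INTER_CUBIC)
def poly(a,b,z,col):
    X=[[*at(F,x,y),z] for x,y in((a,b),(a,-b),(-a,-b),(-a,b))]
    q=((project('scene',X)-[u0,v0]+.5)*6*16).astype(np.int32);cv2.polylines(big,[q],True,col,1,cv2.LINE_AA,4)
poly(.029,.065,.078,(0,255,0));poly(.0368,.0728,.056,(0,0,255));cv2.imwrite('pics/ov.png',big)
E
```

```text
(no output)
```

View pics/ov.png

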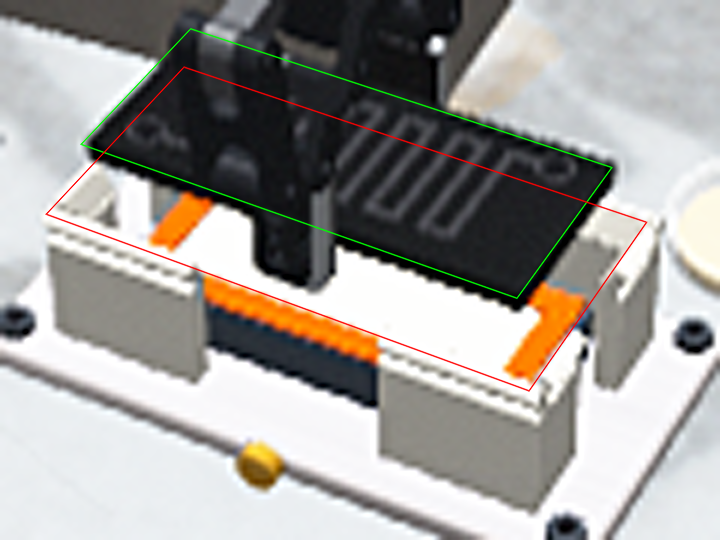

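The green outline matches the plate to about 1 px, and the red rim sits on the guides with the same small bias. Alignment is within about 1 mm, so I'll lower it with force checks.

```bash
python3 - <<'E'
from h import *
C=[.4749,-.3677]
for z in [.038,.033,.029,.026,.023,.020,.018,.016,.014,.0135,.013,.0125,.012,.0115,.011]:
    manip.move_l(p3(C,z),max_speed=.03); F=np.array(manip.current_force())
    print(z,F.round(1),round(manip.current_grip_width(),3))
    if F[2]>5 or np.hypot(*F[:2])>12: break
print(manip.current_ft_torque(),manip.current_ee_pos(),manip.current_time())
E
```

```text
0.038 [-0.8 -0.1 -1.7] 0.663
0.033 [-0.3  0.2 -0.6] 0.666
0.029 [-0.5 -0.5 -1.1] 0.661
0.026 [ 0.1  0.1 -1.7] 0.663
0.023 [-0.2 -0.3 -2.2] 0.658
0.02 [ 0.2  0.5 -1.5] 0.664
0.018 [ 0.4 -0.6 -1. ] 0.664
0.016 [-0.7 -0.  -3.2] 0.666
0.014 [ 0.3 -0.1 -1.2] 0.664
0.0135 [ 0.8  0.1 -1.4] 0.667
0.013 [-0.5  0.5 -1.7] 0.664
0.0125 [-1.8  0.9  4.2] 0.665
0.012 [-4.6  3.  11.1] 0.667
[ 0.51924002  0.76124477 -0.06264707] [ 0.47495676 -0.36772643  0.01280789] 35.6667
```

Clean descent with seat contact at the expected height. Releasing, backing off and checking.

```bash
python3 - <<'E'
from edge import *
manip.dwell(.2);manip.set_gripper(1.0)
manip.move_l(p3([.4749,-.3677],.15),max_speed=.12)
q=np.array(manip.current_qpos());q[0]=0.1;manip.move_j(q)
im,d=manip.grab_frame('top')
g=ortho('top',im,.475,-.368,.038,.1,.06);m=g.max(2)<95
n,l,s,c=cv2.connectedComponentsWithStats(m.astype(np.uint8));m=l==1+np.argmax(s[1:,4])
v,u=np.nonzero(m);print(s[1:,4].max(),rect(np.c_[.535-v*.0005,-.268-u*.0005]))
P=cloud('top',d);k=(abs(P[...,0]-.475)<.022)&(abs(P[...,1]+.368)<.055);Q=P[k]
print(np.linalg.lstsq(np.c_[Q[:,:2]-Q[:,:2].mean(0),np.ones(len(Q))],Q[:,2],rcond=None)[0])
p,_=manip.grab_frame('scene')
a=cv2.resize(p[200:400,220:460],(400,334),interpolation=cv2.INTER_CUBIC)
b=cv2.resize(g,(400,240));cv2.imwrite('pics/f.png',np.vstack([a,b])[:,:,::-1]);print(manip.current_time(),manip.current_force())
E
```

```text
28954 (array([ 0.4758, -0.3672]), [58.7, 130.4], 0.0346)
[-3.75172525e-04  4.76536110e-05  3.65386822e-02]
39.4417 [ 0.52183074 -0.14909192 -0.35498865]
```

View pics/f.png

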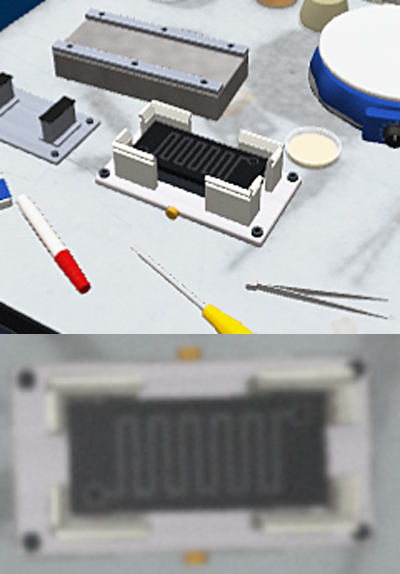

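The plate lies flat and centred between the four guides (lower panel px 68–328, 395–515), and the bystanders are in place.

```bash
python3 -c "
from bench import manip
print(manip.sign_off())"
```

```text
the job is handed in; nothing more can be done
None
```

The plate lies flat on the gasket, centred between the cell's four guides and let go, with no bystander visibly moved in the last pictures; I handed the job in at about 39 s of the allowed 72 s, and the sign-off reported no verdict.

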